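Set the level and key-reset a bench supply

ROBOT

A 6-joint arm with a two-finger parallel gripper is mounted at the origin on the work surface. World frame = base frame: x ahead of the robot, y to its left, z up, the work surface at z = 0. Lengths are in mm, angles in rad, forces in N, time in s.
With the tool pointing down it reaches from about 350 to 875 mm from the base axis. Payload 4.2 kg.
Tool frame: the origin (TCP) lies midway between the tips of the shut fingers; the grasp point (between the pads) lies 19 mm behind it (arm.tcp_to_grasp is the distance from the TCP to the grasp point, in mm); z points along the fingers, y is the line along which they close (so a half turn about z gives the same grasp; the last joint's range is limited). The gripper opens to 85 mm and grips with 20 to 120 N. Pads are 22 mm wide; open, the fingers measure 114 mm over their backs; the gripper's body (76 mm by 85 mm) begins 54 mm behind the grasp point. The pads swing forward as they close: fully open they stand 13 mm farther back than shut.
Start: joints at [1.605, 0.385, 0.008, 0, -1.194, -0.259], TCP at [139.288, 609.26, 231.312] pointing down, gripper open.
Joint ranges: [-3.14, 3.14], [-1.21, 2.06], [-1.07, 1.41], [-3.16, 2.05], [-2.99, -0.16], [-3.1, 3.1]. Speed limits (rad/s): [2.79, 2.79, 3.14, 3.14, 3.14, 3.14].

INTERFACE

Orientations are given as a unit quaternion [x, y, z, w].
In Python, from bench import arm, imaging, job, models gives the robot as it stands.
- The arm moves only by the tool arm_command, never from a script. Its argument "rows" is a list of rows, each an object with "grip": the opening, from 0 (shut) to 1 (fully open); "linear": the shift along the tool's x, y, z in mm, a list of three; "rot": the turn, a rotation vector about the tool's x, y, z in rad, a list of three. In form: [{"grip": grip, "linear": [tx, ty, tz], "rot": [rx, ry, rz]}, ...]. A call has 1 to 10 rows; each row is the pose to reach, as a shift and turn from the pose commanded when the call began, along the tool's axes at that moment; what a row does not reach only later rows make up. A row lasts 1/8 s, in which the tool goes at most 62.5 mm and 10.7 degrees, less where a joint would pass 70% of its speed; a pose out of reach is approached as far as the arm can. A call with a gripper value outside its range is refused whole. The fingers move at their own pace and stop on an object; the grip force is fixed at half the most. Time passes only in rows, so rows that repeat a pose let the fingers close. It gives the time, the measured TCP pose, the force, the opening and the grip force at its end, in the units of the state.
- arm.read_state(): the state, without advancing time (a new reading comes with each control period).
- imaging.get_image(name): name is "side" or "top"; returns a dict with "frame" (384x512x3 uint8, red, green, blue), "fx", "fy", "cx", "cy" (pixels), "k1" (the pictures are not rectified: a ray, as slopes to the right and down, at radius r is drawn at 1 + k1 r^2 times it, then the intrinsics apply), "extrinsics" (4x4, takes a point from world to camera coordinates). Camera axes: x right, y down, z forward; pixel columns grow to the right and rows downward; lengths in mm; the calibration is good to about 2 mm. A picture is of the moment at which its call begins. There is no depth.
- job.job_done(): hands the job in; it is judged then, once.
Trained networks look in a picture, given as the dict that the camera call returned (one of the last four; its "shot" number tells which), for a name from the list of things; names that differ only in an ending like _2 or _b are one class to them, and where a whole thing is asked for, a point or a joint stands for the part that bears it (a point fixed in the world has none). Each returns a list of dicts, best first, with "score" (0 to 1); they miss things now and then, are a little off and sometimes report something else, mostly with a low value. They report only what shows in the picture. A call takes as long as a camera call. They do not tell look-alikes from the thing itself.
- models.spot_in(picture, query): "rect" ([left, top, right, bottom] in pixels, round what is visible of it).
- models.tip_of(picture, query): "pixel" ([column, row] in pixels: a listed point, or the origin of a listed thing).
The state is a dict: "clock": time; "joints": joint angles; "joint_vel": joint speeds; "joint_efforts": joint torques, N m; "position": TCP position; "ee_rot": TCP orientation; "contact_force": force on the tool from outside, world axes, zero at the start; "wrist_torque": the same for the moment, N m; "gripper_width": finger opening in mm; "grasp_force": force on a finger pad.
Only numpy, scipy, OpenCV 4.12 (cv2) and the standard library are available. Lean on these libraries where they do the work, as an engineer would, in place of code of your own. Each camera call takes 0.05 s, during which the arm holds its last target. There are 200 camera calls.

TASK

The bench supply has tripped. First slide its orange level slider until it stands level with the green pointer beside the track; then take the red key from the rack, push it fully into the lock, turn it clockwise to its stop and back to its home position, pull it straight out, and put it back upright, fully down, in the pocket it came from. Leave the blue key and the other things on the desk where they are.

Things in the scene. Friction and masses are not known exactly. Their poses are not given: they have to be found in the camera images.
- console: Grey bench supply with a black top plate, 180 mm (x) by 340 (y) by 60 high, fixed to the desk. Origin: centre of its underside; z up. At (0, -50) mm of its frame stands the slider track, at (0, 105) mm the lock. It stands at a different place and yaw each time. Red, black and other small fittings on it are only for show.
- fader_top (a point): Centre of the top of the orange slider grip. The grip is a block 28 mm (console x) by 20 (console y) by 40 high; its top is 114.5 mm above the desk. It rises from an aluminium track housing 40 mm wide, 170 long and 14 high on the console's top (housing top 74 mm above the desk). It slides along the console's y axis only, stays where it is left, and takes about 1.5 N to move.
- fader (a joint): Position of the slider along its track, m: 0 at the console's -y end, 0.12 at the +y end (grip centre at console y = -0.110 + value).
- pointer: Green plastic pointer, 8 mm wide along the track and 10 high, fixed on the console's top on the +x side of the slider's track. Origin: centre of its underside; axes as the console's. The slider is right when the centre of its grip has the same console y as this origin. The pointer is at a different place along the track each time.
- lock (a joint): Angle of the lock, rad: 0 at home, grows clockwise seen from above to 1.047 (60 degrees) at the stop. A friction of about 0.05 N m, no spring: it stays where it is left. The blade has about 0.12 rad of play in the slot each way, so the key must turn that much further than the lock, in both directions.
- lock_mouth (a point): Centre of the key slot's mouth, on the lock's turning axis (vertical), 92 mm above the desk. The bare-metal lock insert, about 40 mm across, sits in a black ring 58 mm across whose rim is 1 mm lower. The slot's long side is along this point's x axis, which is the console's x axis when the lock is at home and turns with the lock. Slot 20.6 by 7.2 mm, 29 mm deep, its mouth chamfered 2 mm all round.
- key_red: Loose key with a red bow, 30 to 65 g, standing in a rack pocket, blade down. Steel blade 18 mm (x) by 5 (y) by 26 long, z 0 to 26 mm, its lowest 5 mm slimmer (16 by 3.5). Bow: a block 32 mm (x) by 12 (y) by 44 high, z 26 to 70 mm, to be gripped across its 12 mm. Origin: bottom of the blade, on its centre line; z up. The key is the same either way round.
- key_red_shoulder (a point): Underside of the red bow, on the key's centre line, 26 mm above the key's origin. Fully in, it lies at the lock's mouth (or at the rack's top, 34 mm above the desk).
- key_blue: The same key with a blue bow, in the other pocket; not to be moved.
- rack: Wooden key rack, 160 mm (x) by 60 (y) by 34 high, fixed to the desk. Origin: centre of its underside. Two pockets, 80 mm apart along its x, hold the keys, bow width along the rack's x. Which key is in which pocket changes, as do the rack's place and yaw.
- pocket_a (a point): Centre of the mouth of the pocket at rack x = -40 mm: 21 by 8 mm (long side along the rack's x), 29 mm deep, chamfered 1.5 mm. z is the rack's top, 34 mm above the desk.
- pocket_b (a point): The same for the pocket at rack x = +40 mm.
- crimper: Crimping pliers with red handles lying flat, about 210 by 75 by 12 mm, origin about their middle; a bystander.
- mouse: Grey computer mouse, 105 by 60 by 26 mm, origin under its centre; a bystander.
- terminals: Open blue tray of brass terminals, 80 by 60 by 25 mm, origin under its centre; a bystander.
Things that resemble listed ones, but are neither listed nor needed, are in the scene too. What is meant by the key_red is not pink or yellow, and is the smaller of those in its own colour.

How it is judged:
By the outcome, as a careful person would: the job done as asked, in the order asked, and still so for the second after the job is handed in, with the robot touching nothing.
It also fails if it takes over 72 s, if anything falls off the work surface, if the arm or the gripper's body presses on something with over 40 N, if the wrist force passes 120 N, or if a joint passes its speed limit or range.

## Working session

There is one attempt and no reset: what is moved stays moved. The work goes in short steps, Python scripts to look and compute and a tool call to move; the robot and the scene stay as the last step left them, time stands still between calls to the robot, and variables do not carry over. Pictures are saved under pics/ and viewed, at most 10 in all, crops included, and the job is handed in when it is done.

Besides the shell and the picture viewer there is one more tool, called after "Request:" in YAML: its name, and indented under it one key for each argument. arm_command: Moves the arm, as the interface text tells. Its arguments: {"type":"object","properties":{"rows":{"type":"array"}},"required":["rows"]}

```bash
mkdir -p pics; ls; cat > h.py <<'E'
import numpy as np, cv2, json
from scipy.spatial.transform import Rotation as R
from bench import arm, imaging, job, models
def ray(im,px):
    d=np.array([(px[0]-im["cx"])/im["fx"],(px[1]-im["cy"])/im["fy"]])
    u=d.copy()
    for _ in range(20): u=d/(1+im["k1"]*(u@u))
    E=np.array(im["extrinsics"]);Rm=E[:3,:3];o=-Rm.T@E[:3,3]
    v=Rm.T@np.array([u[0],u[1],1]);return o,v/np.linalg.norm(v)
def atz(im,px,z):
    o,v=ray(im,px);return o+v*(z-o[2])/v[2]
def proj(im,p):
    E=np.array(im["extrinsics"]);c=E[:3,:3]@np.asarray(p,float)+E[:3,3];u=c[:2]/c[2];u=u*(1+im["k1"]*(u@u))
    return np.array([u[0]*im["fx"]+im["cx"],u[1]*im["fy"]+im["cy"]])
def tri(ims,pxs):
    A=np.zeros((3,3));b=np.zeros(3)
    for im,p in zip(ims,pxs):
        o,v=ray(im,p);P=np.eye(3)-np.outer(v,v);A+=P;b+=P@o
    return np.linalg.solve(A,b)
def save(im,name,box=None,scale=1):
    f=im["frame"]
    if box: f=f[box[1]:box[3],box[0]:box[2]]
    cv2.imwrite("pics/"+name,cv2.cvtColor(cv2.resize(f,None,fx=scale,fy=scale,interpolation=cv2.INTER_CUBIC),cv2.COLOR_RGB2BGR))
E
python3 - <<'E'
from h import *
ims={n:imaging.get_image(n) for n in("top","side")}
H=dict(fader_top=114.5,pointer=60,lock_mouth=92,key_red_shoulder=34,key_blue=8,pocket_a=34,rack=0,console=0,mouse=0,terminals=0,crimper=0)
for n,im in ims.items():
    print(n,im["fx"],im["k1"],np.round(-np.array(im["extrinsics"])[:3,:3].T@np.array(im["extrinsics"])[:3,3]))
    for q,z in H.items():
        print(q,[(np.round(d["pixel"],1).tolist(),round(d["score"],2),np.round(atz(im,d["pixel"],z)[:2],1).tolist()) for d in models.tip_of(im,q)[:4]])
a=np.hstack([ims["top"]["frame"]]);cv2.imwrite("pics/a.png",cv2.cvtColor(cv2.resize(a,(800,600)),cv2.COLOR_RGB2BGR))
save(ims["side"],"b.png",None,1.5)
s=arm.read_state();print(s["ee_rot"],s["position"],R.from_quat(s["ee_rot"]).as_matrix().round(3),arm.tcp_to_grasp)
E
```

```text
pics
top 383.96310490540543 -0.12979783573016399 [ 372.   22. 1379.]
fader_top [([261.4, 186.2], 0.59, [551.5, -21.0])]
pointer []
lock_mouth [([204.4, 169.7], 0.65, [610.7, 172.3]), ([342.5, 184.2], 0.57, [562.9, -299.6])]
key_red_shoulder [([376.0, 198.3], 0.65, [521.1, -435.3]), ([318.1, 217.8], 0.65, [451.4, -223.7]), ([369.6, 180.4], 0.63, [585.9, -414.0]), ([345.2, 183.6], 0.59, [573.7, -324.0])]
key_blue [([346.5, 211.6], 0.44, [475.3, -332.7])]
pocket_a [([345.0, 181.0], 0.83, [583.1, -323.5]), ([350.9, 208.6], 0.72, [484.0, -342.2])]
rack [([347.2, 199.8], 0.95, [519.1, -338.5]), ([234.4, 181.4], 0.6, [585.0, 73.1])]
console [([236.6, 182.2], 0.74, [582.1, 65.1])]
mouse [([117.3, 211.9], 0.96, [471.6, 499.5])]
terminals []
crimper [([336.9, 150.9], 0.64, [701.2, -305.3])]
side 378.30034432552844 -0.07644191754301483 [-179. -784.  725.]
fader_top [([275.5, 191.6], 0.48, [559.6, -29.6])]
pointer [([375.3, 242.8], 0.23, [626.2, -367.3])]
lock_mouth [([251.2, 173.4], 0.5, [616.0, 155.1])]
key_red_shoulder [([368.5, 283.2], 0.68, [500.1, -433.7]), ([295.0, 254.9], 0.58, [446.6, -224.7]), ([381.5, 263.2], 0.45, [591.7, -414.0]), ([349.4, 251.1], 0.43, [571.2, -321.0])]
key_blue [([340.4, 265.1], 0.59, [530.0, -323.5])]
pocket_a [([350.9, 250.5], 0.82, [576.5, -322.3]), ([335.5, 267.8], 0.58, [486.0, -337.8])]
rack [([342.3, 268.9], 0.76, [528.8, -332.0])]
console [([262.8, 208.8], 0.79, [580.5, 56.0])]
mouse [([171.6, 178.0], 0.5, [468.1, 492.5])]
terminals [([256.3, 274.0], 0.61, [338.7, -179.8])]
crimper [([376.3, 240.8], 0.71, [709.7, -326.1])]
[ 9.93689965e-01 -1.12161726e-01  9.51510564e-06  2.62915635e-05] [139.29514477 609.23945485 231.30881767] [[ 0.975 -0.223  0.   ]
 [-0.223 -0.975 -0.   ]
 [ 0.     0.    -1.   ]] 18.700000000000003
```

View pics/a.png

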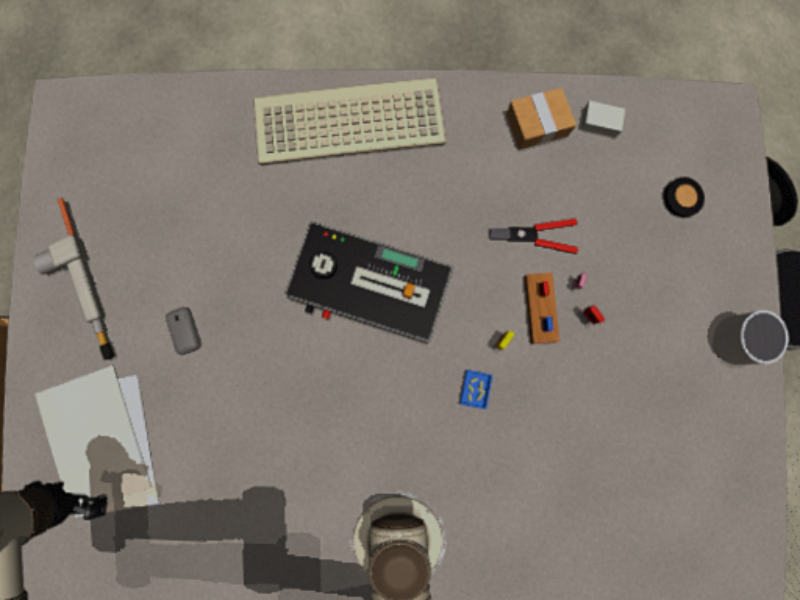

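View pics/b.png

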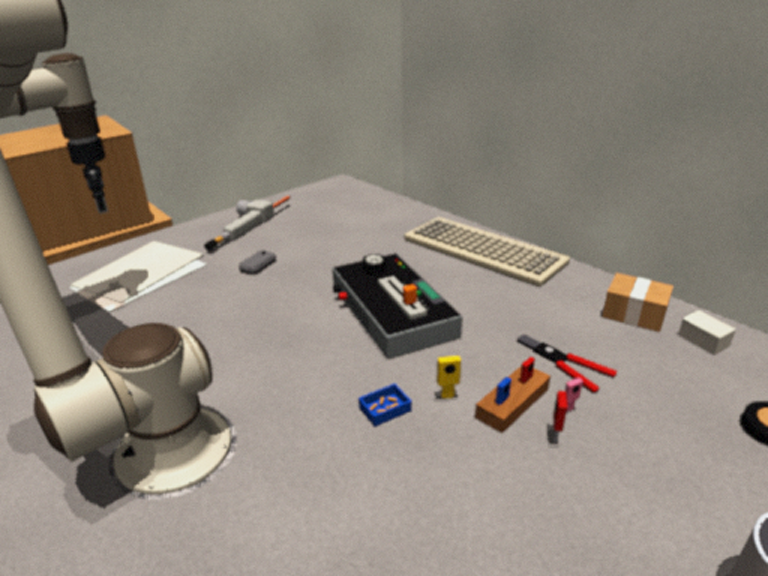

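The red candidates are the one in the rack (top image about 349,185) and the larger red one standing on the desk (381,201). The pink key is at (371,180) and the yellow at (324,218). The rack one is smaller and sits in a pocket, so it fits. I'll confirm this in a crop.

```bash
cat > seg.py <<'E'
from h import *
def blobs(im,name,lo,hi,box,z=None,mn=4):
    hsv=cv2.cvtColor(im["frame"],cv2.COLOR_RGB2HSV)
    lo=np.array(lo);hi=np.array(hi)
    h=(hsv[...,0].astype(int)+90)%180; 
    m=cv2.inRange(hsv,lo,hi) if lo[0]>=0 else (((h>=lo[0]+90)&(h<=hi[0]+90)&(hsv[...,1]>=lo[1])&(hsv[...,2]>=lo[2])).astype(np.uint8)*255)
    k=np.zeros_like(m);k[box[1]:box[3],box[0]:box[2]]=1;m*=k
    n,l,st,c=cv2.connectedComponentsWithStats(m)
    for i in range(1,n):
        if st[i,4]>=mn:
            r=cv2.minAreaRect(np.argwhere(l==i)[:,::-1].astype(np.float32))
            print(name,st[i].tolist(),c[i].round(2),"rect",np.round(r[0],1),np.round(r[1],1),round(r[2],1),np.round(atz(im,c[i],z)[:2],1) if z is not None else "")
E
python3 - <<'E'
from seg import *
t=imaging.get_image("top");s=imaging.get_image("side")
T=(170,130,400,240);S=(200,150,420,310)
for im,B in((t,T),(s,S)):
    print("---")
    blobs(im,"red",[-6,150,90],[6,255,255],B,78)
    blobs(im,"orange",[8,190,150],[18,255,255],B,114.5)
    blobs(im,"wood",[5,100,60],[18,200,200],B,34,60)
    blobs(im,"green",[50,100,60],[85,255,255],B,65)
    blobs(im,"blue",[105,150,60],[125,255,255],B,78)
a=cv2.resize(t["frame"][135:225,180:300],None,fx=3.3,fy=3.3,interpolation=cv2.INTER_CUBIC)
b=cv2.resize(t["frame"][165:225,310:390],None,fx=4.95,fy=4.95,interpolation=cv2.INTER_CUBIC)
c=cv2.resize(s["frame"][160:250,210:330],None,fx=3.3,fy=3.3,interpolation=cv2.INTER_CUBIC)
d=cv2.resize(s["frame"][225:305,305:405],None,fx=3.96,fy=3.7125,interpolation=cv2.INTER_CUBIC)
o=np.vstack([np.hstack([a,b]),np.hstack([c,d])]);print(o.shape)
cv2.imwrite("pics/c.png",cv2.cvtColor(o,cv2.COLOR_RGB2BGR))
E
```

```text
---
red [342, 140, 27, 8, 111] [355.2  143.34] rect [355.2 143.4] [ 4.2 26.3] 81.9 [ 710.8 -353.2]
red [207, 148, 3, 3, 7] [208.   149.29] rect [208. 149.] [2. 2.] 90.0 [685.4 162.9]
red [343, 153, 27, 9, 110] [355.81 156.95] rect [355.9 156.9] [26.9  4. ] 12.5 [ 661.8 -353.5]
red [348, 180, 3, 9, 26] [349.04 183.85] rect [349. 184.] [8. 2.] 90.0 [ 566.4 -326.2]
red [378, 196, 9, 10, 46] [381.8  200.48] rect [381.7 200.4] [11.4  4. ] 54.5 [ 508.7 -440.9]
red [206, 198, 6, 6, 23] [208.43 200.78] rect [208.6 200.8] [4.5 4.5] 26.6 [505.9 158.1]
orange [259, 182, 5, 8, 28] [261.25 185.32] rect [261.  185.5] [7. 4.] 90.0 [554.5 -20.5]
wood [337, 174, 21, 46, 640] [346.66 196.9 ] rect [347.  196.7] [45. 17.] 84.0 [ 525.8 -327.9]
green [218, 152, 3, 3, 7] [218.71 153.  ] rect [219. 153.] [2. 2.] 0.0 [675.2 126.5]
green [245, 160, 22, 11, 115] [255.58 164.96] rect [255.5 164.9] [22.5  5.1] 18.4 [633.2  -2.5]
green [251, 170, 4, 7, 22] [252.55 172.91] rect [252.5 173. ] [6. 3.] 90.0 [605.   8.]
blue [350, 203, 3, 9, 25] [351.   206.68] rect [351. 207.] [8. 2.] 90.0 [ 487.  -330.8]
blue [298, 
[... 606 characters left out ...]
 [ 8. 25.] 0.0 [ 503.6 -442. ]
orange [270, 190, 8, 5, 33] [273.15 191.85] rect [273.5 192. ] [4. 7.] 90.0 [553.1 -25.5]
wood [402, 193, 18, 22, 263] [410.18 203.65] rect [410.1 203.6] [14.6 18.5] 12.5 [ 932.4 -312.7]
wood [317, 244, 50, 44, 956] [341.22 266.05] rect [341.2 263.7] [25.4 54.9] 46.7 [ 502.8 -344.2]
green [268, 177, 2, 2, 4] [268.5 177.5] rect [268.5 177.5] [1. 1.] 90.0 [674.1 124.8]
green [278, 188, 15, 11, 75] [284.13 193.28] rect [285.  193.1] [15.5  8.5] 14.0 [632.8   2.6]
blue [331, 252, 9, 17, 84] [334.83 259.89] rect [335.  259.9] [ 6.7 16.7] 7.1 [ 466.8 -345.9]
blue [240, 256, 34, 27, 447] [256.25 269.3 ] rect [256.8 269.1] [20.4 31.6] 68.2 [ 294.5 -231.8]
(594, 792, 3)
```

View pics/c.png

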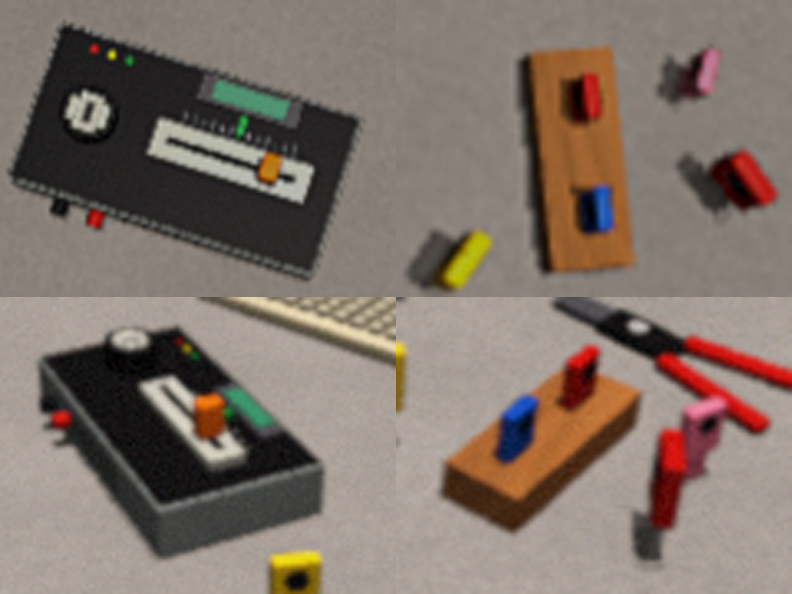

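The crop confirms it: the small red key is in the +x rack pocket (crop ~585,97), the blue is in the other pocket, and the big red look-alike stands on the desk. The slot looks like it lies along console x. Next I'll fit the console and rack poses to both pictures.

```bash
cat > fit.py <<'E'
from seg import *
from scipy.optimize import minimize
SS=8
def mask_poly(im,P,box):
    q=np.array([proj(im,p) for p in P]);q=(q-[box[0],box[1]]+0.5)*SS
    m=np.zeros(((box[3]-box[1])*SS,(box[2]-box[0])*SS),np.uint8)
    h=cv2.convexHull(q.astype(np.float32));cv2.fillConvexPoly(m,np.round(h*16).astype(np.int32),1,shift=4);return m
def big(m,op=0):
    if op: m=cv2.morphologyEx(m,cv2.MORPH_OPEN,np.ones((op,op),np.uint8))
    n,l,st,_=cv2.connectedComponentsWithStats(m);i=1+np.argmax(st[1:,4]);return (l==i).astype(np.uint8)
def pts(p,w,h,zs):
    c,s=np.cos(p[2]),np.sin(p[2]);return [(p[0]+c*a-s*b,p[1]+s*a+c*b,z) for a in(-w/2,w/2) for b in(-h/2,h/2) for z in zs]
def fit(obs,p0,w,h,zs):
    def f(p):
        e=0
        for im,m,box in obs:
            r=mask_poly(im,pts(p,w,h,zs),box);e+=(r!=m).sum()/m.sum()
        return e
    b=None
    for d in(15,4):
        sx=np.array([p0]+[np.add(p0,v) for v in([d,0,0],[0,d,0],[0,0,d/150])])
        r=minimize(f,p0,method="Nelder-Mead",options=dict(initial_simplex=sx,xatol=.05,fatol=1e-5));p0=r.x
    return r.x,r.fun
def up(m,box): 
    m=m[box[1]:box[3],box[0]:box[2]];return (cv2.resize(m.astype(np.float32),None,fx=SS,fy=SS,interpolation=cv2.INTER_LINEAR)>.5).astype(np.uint8)
E
python3 - <<'E'
from fit import *
t=imaging.get_image("top");s=imaging.get_image("side")
def cons(im,box,vmax):
    v=im["frame"].max(2);k=np.zeros(v.shape,np.uint8);k[box[1]:box[3],box[0]:box[2]]=1
    m=big(((v<vmax)*k).astype(np.uint8),3);c=np.vstack(cv2.findContours(m,0,1)[0]);h=cv2.convexHull(c);o=np.zeros_like(m);cv2.fillConvexPoly(o,h,1);return up(o,box)
def wood(im,box):
    hsv=cv2.cvtColor(im["frame"],cv2.COLOR_RGB2HSV);m=((hsv[...,0]>4)&(hsv[...,0]<20)&(hsv[...,1]>95)).astype(np.uint8)
    k=np.zeros_like(m);k[box[1]:box[3],box[0]:box[2]]=1;m=big(m*k,3);c=np.vstack(cv2.findContours(m,0,1)[0]);h=cv2.convexHull(c);o=np.zeros_like(m);cv2.fillConvexPoly(o,h,1);return up(o,box)
Bt=(175,135,300,228);Rt=(325,165,370,228);Rs=(305,225,372,295)
for vm in(55,70):
    p,f=fit([(t,cons(t,Bt,vm),Bt)],[580,65,-.3],180,340,[60]);print("console",vm,p.round(3),round(f,3))
    Rm=np.array([[np.cos(p[2]),-np.sin(p[2])],[np.sin(p[2]),np.cos(p[2])]])
    print(" lock",p[:2]+Rm@[0,105],"fader console xy by top",Rm.T@(atz(t,[261.25,185.32],114.5)[:2]-p[:2]),"pointer",Rm.T@(atz(t,[252.55,172.91],65)[:2]-p[:2]))
for o in([(t,wood(t,Rt),Rt)],[(s,wood(s,Rs),Rs)],[(t,wood(t,Rt),Rt),(s,wood(s,Rs),Rs)]):
    p,f=fit(o,[525,-335,.05],160,60,[0,34]);c,n=np.cos(p[2]),np.sin(p[2]);print("rack",p.round(3),round(f,3),"pocket b",p[:2]+40*np.array([c,n]))
# top-camera centroids refined by lock ring / metal insert
for im,B,n in((t,(195,160,216,180),"t"),(s,(235,160,265,180),"s")):
    g=im["frame"].min(2);k=np.zeros(g.shape,bool);k[B[1]:B[3],B[0]:B[2]]=1
    y,x=np.nonzero((g>95)&k);print(n,"insert",len(x),x.mean(),y.mean(),[x.min(),x.max(),y.min(),y.max()],atz(im,[(x.min()+x.max())/2,(y.min()+y.max())/2],92),atz(im,[x.mean(),y.mean()],92))
# orange grip, red bow: fit boxes
E
```

```text
console 55 [ 5.85689e+02  6.74870e+01 -3.15000e-01] 0.068
 lock [618.25339455 167.3095546 ] fader console xy by top [ -2.35919795 -93.37172753] pointer [ 36.8258027  -50.58668657]
console 70 [ 5.85675e+02  6.74870e+01 -3.15000e-01] 0.058
 lock [618.24953284 167.30627439] fader console xy by top [ -2.33791449 -93.36763183] pointer [ 36.84306787 -50.57891104]
rack [ 5.27417e+02 -3.31066e+02  6.80000e-02] 0.04 pocket b [ 567.32363525 -328.34101966]
rack [ 5.30332e+02 -3.27810e+02  8.90000e-02] 0.051 pocket b [ 570.17311088 -324.24748739]
rack [ 5.27946e+02 -3.29564e+02  7.90000e-02] 0.137 pocket b [ 567.82118305 -326.40252383]
t insert 110 206.16363636363636 168.37272727272727 [np.int64(200), np.int64(212), np.int64(162), np.int64(174)] [616.63927962 166.91534159  92.        ] [615.34958896 166.33159467  92.        ]
s insert 388 248.32474226804123 166.2242268041237 [np.int64(235), np.int64(264), np.int64(160), np.int64(175)] [643.31129624 196.06993251  92.        ] [647.2536341  207.42809164  92.        ]
```

```bash
cat > d.py <<'E'
import sys
from h import *
x,y,z,yaw=map(float,sys.argv[1:5])
s=arm.read_state();M=R.from_quat(s["ee_rot"])
cy,sy=np.cos(yaw),np.sin(yaw)
T=R.from_matrix(np.array([[cy,sy,0],[sy,-cy,0],[0,0,-1]]))
print("lin",(M.inv().apply(np.array([x,y,z])-s["position"])).round(2).tolist(),"rot",(M.inv()*T).as_rotvec().round(4).tolist(),"yaw",round(np.arctan2(*M.as_matrix()[[1,0],0]),4),"pos",s["position"].round(1),"q",np.round(s["joints"],2),"t",s["clock"],"w",s["gripper_width"])
E
python3 d.py 556 -21.5 200 -0.315
```

```text
lin [546.83, 521.99, 31.32] rot [0.0, 0.0, 0.0902] yaw -0.2248 pos [139.3 609.3 231.3] q [ 1.6   0.38  0.01 -0.   -1.19 -0.26] t 1.4 w 85.45318161828904
```

Request:
arm_command:
  rows:
    - {"grip":1,"linear":[547,522,20],"rot":[0,0,0.09]}
    - {"grip":1,"linear":[547,522,20],"rot":[0,0,0.09]}
    - {"grip":1,"linear":[547,522,20],"rot":[0,0,0.09]}
    - {"grip":1,"linear":[547,522,20],"rot":[0,0,0.09]}
    - {"grip":1,"linear":[547,522,20],"rot":[0,0,0.09]}
    - {"grip":1,"linear":[547,522,20],"rot":[0,0,0.09]}
    - {"grip":1,"linear":[547,522,20],"rot":[0,0,0.09]}
    - {"grip":1,"linear":[547,522,20],"rot":[0,0,0.09]}
    - {"grip":1,"linear":[547,522,20],"rot":[0,0,0.09]}
    - {"grip":1,"linear":[547,522,20],"rot":[0,0,0.09]}

```text
clock: 2.65
position: [484.8, 86.3, 215.3]
ee_rot: [0.988, -0.157, 0.001, -0.0]
contact_force: [0.4, 1.6, 0.1]
gripper_width: 85.5
grasp_force: 0.0
```

```bash
python3 d.py 556 -21.5 200 -0.315
```

```text
lin [101.01, 80.47, 15.29] rot [-0.001, -0.0011, 0.0005] yaw -0.3145 pos [484.8  86.3 215.3] q [ 0.51  0.17 -0.33  0.   -1.06  0.75] t 2.65 w 85.50794249775556
```

Request:
arm_command:
  rows:
    - {"grip":1,"linear":[60,50,15],"rot":[0,0,0]}
    - {"grip":1,"linear":[100,80,30],"rot":[0,0,0]}
    - {"grip":1,"linear":[100,80,65],"rot":[0,0,0]}
    - {"grip":1,"linear":[100,80,65],"rot":[0,0,0]}
    - {"grip":1,"linear":[100,80,65],"rot":[0,0,0]}

```text
clock: 3.28
position: [554.7, -18.5, 151.1]
ee_rot: [0.988, -0.156, 0.001, -0.0]
contact_force: [-0.8, 0.1, -0.5]
gripper_width: 85.4
grasp_force: 0.0
```

```bash
python3 d.py 556 -21.5 83 -0.315
```

```text
lin [2.07, 2.45, 68.08] rot [-0.0003, -0.0018, 0.0015] yaw -0.3135 pos [554.7 -18.5 151.1] q [ 0.26  0.34 -0.28  0.   -0.95  1.  ] t 3.275 w 85.42525513690568
```

Request:
arm_command:
  rows:
    - {"grip":1,"linear":[2,2.5,40],"rot":[0,0,0]}
    - {"grip":1,"linear":[2,2.5,67],"rot":[0,0,0]}
    - {"grip":0.6,"linear":[2,2.5,67],"rot":[0,0,0]}
    - {"grip":0,"linear":[2,2.5,67],"rot":[0,0,0]}
    - {"grip":0,"linear":[2,2.5,67],"rot":[0,0,0]}
    - {"grip":0,"linear":[2,2.5,67],"rot":[0,0,0]}
    - {"grip":0,"linear":[2,2.5,67],"rot":[0,0,0]}
    - {"grip":0,"linear":[2,2.5,67],"rot":[0,0,0]}

```text
clock: 4.28
position: [556.1, -21.8, 84.4]
ee_rot: [0.988, -0.156, 0.001, -0.0]
contact_force: [-2.2, 2.0, 5.7]
gripper_width: 19.0
grasp_force: 58.9
```

```bash
python3 - <<'E'
from h import *
s=arm.read_state();p=np.array([585.7,67.5]);y=-.315
Rm=np.array([[np.cos(y),-np.sin(y)],[np.sin(y),np.cos(y)]])
print(s["position"],s["gripper_width"],s["grasp_force"],s["contact_force"],"console xy",Rm.T@(s["position"][:2]-p))
E
```

```text
[556.05402006 -21.76140788  84.44202568] 18.968510264048295 58.89197587966919 [-2.17503348  1.99212752  5.66259847] console xy [ -0.53263597 -94.05423628]
```

Request:
arm_command:
  rows:
    - {"grip":0,"linear":[0,-10,0],"rot":[0,0,0]}
    - {"grip":0,"linear":[0,-22,0],"rot":[0,0,0]}
    - {"grip":0,"linear":[0,-34,0],"rot":[0,0,0]}
    - {"grip":0,"linear":[0,-43,0],"rot":[0,0,0]}
    - {"grip":0,"linear":[0,-43,0],"rot":[0,0,0]}
    - {"grip":0,"linear":[0,-43,0],"rot":[0,0,0]}

```text
clock: 5.03
position: [569.3, 19.5, 84.4]
ee_rot: [0.988, -0.156, 0.001, -0.001]
contact_force: [-2.3, 2.1, 7.5]
gripper_width: 19.2
grasp_force: 59.2
```

```bash
python3 - <<'E'
from h import *
s=arm.read_state();p=np.array([585.7,67.5]);y=-.315
Rm=np.array([[np.cos(y),-np.sin(y)],[np.sin(y),np.cos(y)]])
print(s["position"],s["gripper_width"],s["grasp_force"],s["contact_force"],"console xy",Rm.T@(s["position"][:2]-p))
E
```

```text
[569.25523304  19.52434504  84.41941958] 19.172315774584927 59.16772484779358 [-2.2878789   2.14947576  7.45342131] console xy [ -0.77197675 -50.70993868]
```

Request:
arm_command:
  rows:
    - {"grip":0.5,"linear":[0,0,0],"rot":[0,0,0]}
    - {"grip":0.5,"linear":[0,0,0],"rot":[0,0,0]}
    - {"grip":0.5,"linear":[0,0,0],"rot":[0,0,0]}
    - {"grip":0.5,"linear":[0,0,-30],"rot":[0,0,0]}
    - {"grip":0.5,"linear":[0,0,-85],"rot":[0,0,0]}
    - {"grip":1,"linear":[0,50,-90],"rot":[0,0,0]}
    - {"grip":1,"linear":[50,160,-90],"rot":[0,0,0]}
    - {"grip":1,"linear":[100,250,-90],"rot":[0,0,-0.1]}
    - {"grip":1,"linear":[100,250,-90],"rot":[0,0,-0.2]}
    - {"grip":1,"linear":[100,250,-90],"rot":[0,0,-0.3]}

```text
clock: 6.28
position: [586.0, -252.8, 172.2]
ee_rot: [1.0, -0.007, -0.0, 0.0]
contact_force: [0.9, -0.2, 0.7]
gripper_width: 85.3
grasp_force: 0.0
```

```bash
python3 - <<'E'
from fit import *
t=imaging.get_image("top");s=imaging.get_image("side")
p=np.array([585.7,67.5]);y=-.315
Rm=np.array([[np.cos(y),-np.sin(y)],[np.sin(y),np.cos(y)]])
for im,n,BB in((t,"t",(235,160,275,200)),(s,"s",(255,165,305,210))):
    f=im["frame"].astype(float);k=np.zeros(f.shape[:2]);k[BB[1]:BB[3],BB[0]:BB[2]]=1
    o=np.clip(f[...,0]-f[...,2]-60,0,None)*k;yy,xx=np.mgrid[:384,:512]
    c=[(o*xx).sum()/o.sum(),(o*yy).sum()/o.sum()]
    g=np.clip(f[...,1]-1.5*f[...,0]-30,0,None)*k;print(n,"orange",np.round(c,2),[ (Rm.T@(atz(im,c,z)[:2]-p)).round(1).tolist() for z in (114.5,100)])
    n2,l,st,cc=cv2.connectedComponentsWithStats((g>0).astype(np.uint8))
    for i in range(1,n2):
        m=g*(l==i)
        if m.sum()>150: c=[(m*xx).sum()/m.sum(),(m*yy).sum()/m.sum()];print("green",st[i].tolist(),np.round(c,2),[(Rm.T@(atz(im,c,z)[:2]-p)).round(1).tolist() for z in(65,70)])
a=cv2.resize(t["frame"][145:205,210:290],None,fx=6,fy=6,interpolation=cv2.INTER_NEAREST)
cv2.imwrite("pics/d.png",cv2.cvtColor(a,cv2.COLOR_RGB2BGR))
E
python3 d.py 568 -327 150 0.075
```

```text
t orange [248.91 181.24] [[-2.2, -50.1], [-0.1, -49.4]]
green [252, 170, 3, 7, 16] [252.71 172.87] [[37.1, -51.1], [36.3, -51.3]]
s orange [267.05 187.61] [[-8.0, -64.7], [2.8, -41.4]]
green [279, 188, 11, 10, 26] [281.63 190.22] [[66.8, -24.4], [62.8, -32.2]]
green [275, 193, 5, 4, 15] [276.96 194.71] [[38.3, -45.0], [34.5, -52.5]]
lin [-16.54, 73.9, 21.81] rot [0.0003, 0.0009, -0.0939] yaw -0.0189 pos [ 586.  -253.4  171.8] q [-0.15  0.45 -0.04  0.   -1.08  1.71] t 6.375 w 85.22176764738333
```

View pics/d.png

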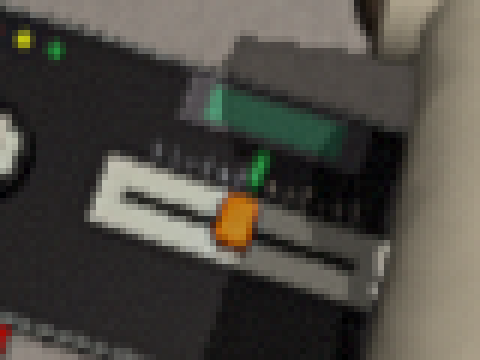

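The slider stands level with the pointer (orange at about crop 235,222, pointer at 262,168, which is the same console y to about 1 mm along the tilted axis). Next I'll refine the red bow position against the earlier boxes.

```bash
python3 - <<'E'
from fit import *
t=imaging.get_image("top");s=imaging.get_image("side")
B=(330,225,372,295);blobs(s,"red",[-6,150,90],[6,255,255],B,56);blobs(t,"redtop",[-6,150,90],[6,255,255],(335,170,365,200),78)
def bb(im,p): 
    q=np.array([proj(im,a) for a in pts(p,32,12,[34,78])]);return np.r_[q.min(0),q.max(0)].round(1)
for p in([568,-327.5,.075],[567,-329,.075],[570,-324,.08]): print(p,"top",bb(t,p),"side",bb(s,p))
print("obs top incl dark side 347.5 179.5 350.5 188.5; side 347.5 237.5 355.5 254.5")
E
```

```text
red [347, 238, 9, 17, 91] [350.67 246.43] rect [350.9 246. ] [ 7.1 16.7] 6.3 [ 566.9 -325.7]
red [370, 278, 2, 9, 13] [370.69 282.69] rect [370.5 282. ] [8. 1.] 90.0 [ 483.9 -447.7]
redtop [348, 180, 3, 9, 26] [349.04 183.85] rect [349. 184.] [8. 2.] 90.0 [ 566.4 -326.2]
[568, -327.5, 0.075] top [344.1 178.7 351.6 189.7] side [345.7 236.9 357.2 256.3]
[567, -329, 0.075] top [344.5 179.  352.  190. ] side [345.9 237.2 357.4 256.7]
[570, -324, 0.08] top [343.1 178.1 350.6 189.2] side [345.2 236.  356.5 255.4]
obs top incl dark side 347.5 179.5 350.5 188.5; side 347.5 237.5 355.5 254.5
```

Request:
arm_command:
  rows:
    - {"grip":1,"linear":[-10,40,15],"rot":[0,0,-0.05]}
    - {"grip":1,"linear":[-16,73.5,30],"rot":[0,0,-0.094]}
    - {"grip":1,"linear":[-16,73.5,50],"rot":[0,0,-0.094]}
    - {"grip":1,"linear":[-16,73.5,50],"rot":[0,0,-0.094]}
    - {"grip":1,"linear":[-16,73.5,50],"rot":[0,0,-0.094]}

```text
clock: 7.1
position: [569.9, -322.1, 123.8]
ee_rot: [0.999, 0.04, 0.001, 0.0]
contact_force: [-0.0, -0.2, -0.2]
gripper_width: 85.6
grasp_force: 0.0
```

```bash
python3 d.py 568.5 -326.5 44 0.075
```

```text
lin [-1.82, 4.19, 79.79] rot [0.0008, -0.001, 0.0059] yaw 0.0809 pos [ 569.9 -322.1  123.8] q [-0.27  0.52 -0.06  0.   -0.99  1.92] t 7.1 w 85.62910663165059
```

Request:
arm_command:
  rows:
    - {"grip":0.6,"linear":[-1.8,4.2,40],"rot":[0,0,0.006]}
    - {"grip":0.6,"linear":[-1.8,4.2,80],"rot":[0,0,0.006]}
    - {"grip":0.25,"linear":[-1.8,4.2,80],"rot":[0,0,0.006]}
    - {"grip":0.2,"linear":[-1.8,4.2,80],"rot":[0,0,0.006]}
    - {"grip":0.2,"linear":[-1.8,4.2,80],"rot":[0,0,0.006]}
    - {"grip":0.2,"linear":[-1.8,4.2,80],"rot":[0,0,0.006]}

```text
clock: 7.85
position: [568.5, -327.6, 44.5]
ee_rot: [0.999, 0.037, 0.001, 0.001]
contact_force: [-0.1, -0.5, 0.3]
gripper_width: 16.6
grasp_force: 0.0
```

```bash
python3 d.py 568.5 -326.5 44 0.075; python3 - <<'E'
from h import *
s=arm.read_state();print(s["contact_force"],s["wrist_torque"],s["gripper_width"],s["grasp_force"])
E
```

```text
lin [0.06, -1.09, 0.51] rot [0.0011, -0.0027, -0.0016] yaw 0.0734 pos [ 568.5 -327.6   44.5] q [-0.28  0.61 -0.13  0.   -0.83  1.92] t 7.85 w 16.566731723145864
[-0.08418809 -0.46807244  0.25442082] [ 0.00618595 -0.01420832  0.00086093] 16.566731723145864 0.0
```

Request:
arm_command:
  rows:
    - {"grip":0,"linear":[0,0,0],"rot":[0,0,0]}
    - {"grip":0,"linear":[0,0,0],"rot":[0,0,0]}
    - {"grip":0,"linear":[0,0,0],"rot":[0,0,0]}
    - {"grip":0,"linear":[0,0,0],"rot":[0,0,0]}

```text
clock: 8.35
position: [568.5, -327.7, 44.2]
ee_rot: [0.999, 0.037, 0.001, 0.001]
contact_force: [-0.4, 0.8, 5.7]
gripper_width: 11.7
grasp_force: 59.3
```

```bash
python3 d.py 568.5 -326.5 44 0.075; python3 - <<'E'
from h import *
s=arm.read_state();print(s["contact_force"],s["wrist_torque"],s["gripper_width"],s["grasp_force"])
E
```

```text
lin [0.13, -1.16, 0.23] rot [0.0012, -0.0019, -0.0013] yaw 0.0737 pos [ 568.5 -327.7   44.2] q [-0.28  0.61 -0.13  0.   -0.83  1.92] t 8.35 w 11.668214664700788
[-0.41741738  0.81958349  5.74635453] [ 0.33063973  0.14918525 -0.01460649] 11.668214664700788 59.31334376335144
```

Request:
arm_command:
  rows:
    - {"grip":0,"linear":[0,0,-12],"rot":[0,0,0]}
    - {"grip":0,"linear":[0,0,-30],"rot":[0,0,0]}
    - {"grip":0,"linear":[0,0,-80],"rot":[0,0,0]}
    - {"grip":0,"linear":[0,0,-140],"rot":[0,0,0]}
    - {"grip":0,"linear":[0,0,-150],"rot":[0,0,0]}
    - {"grip":0,"linear":[0,0,-150],"rot":[0,0,0]}

```text
clock: 9.1
position: [567.7, -327.3, 194.2]
ee_rot: [0.999, 0.036, 0.001, 0.0]
contact_force: [-0.1, -0.3, -1.5]
gripper_width: 11.2
grasp_force: 58.6
```

```bash
python3 d.py 617.5 167 165 -0.315; python3 - <<'E'
from h import *
s=arm.read_state();print(s["contact_force"],s["wrist_torque"],s["gripper_width"],s["grasp_force"])
E
```

```text
lin [85.67, -489.37, 29.25] rot [-0.0001, -0.0022, 0.3879] yaw 0.0729 pos [ 567.7 -327.3  194.2] q [-0.28  0.46  0.03 -0.   -1.14  1.92] t 9.1 w 11.202136034345035
[-0.05557576 -0.32087881 -1.47295804] [-0.02167712  0.01713352  0.00494285] 11.202136034345035 58.61197292804718
```

Request:
arm_command:
  rows:
    - {"grip":0,"linear":[10,-50,0],"rot":[0,0,0.05]}
    - {"grip":0,"linear":[20,-110,0],"rot":[0,0,0.1]}
    - {"grip":0,"linear":[30,-170,0],"rot":[0,0,0.15]}
    - {"grip":0,"linear":[40,-230,0],"rot":[0,0,0.2]}
    - {"grip":0,"linear":[50,-290,0],"rot":[0,0,0.25]}
    - {"grip":0,"linear":[62,-350,0],"rot":[0,0,0.3]}
    - {"grip":0,"linear":[74,-410,0],"rot":[0,0,0.35]}
    - {"grip":0,"linear":[82,-460,0],"rot":[0,0,0.388]}
    - {"grip":0,"linear":[86,-489,5],"rot":[0,0,0.388]}
    - {"grip":0,"linear":[86,-489,15],"rot":[0,0,0.388]}

```text
clock: 10.35
position: [616.7, 168.4, 175.4]
ee_rot: [0.988, -0.155, -0.001, 0.001]
contact_force: [-0.3, -0.3, -1.2]
gripper_width: 11.3
grasp_force: 58.7
```

Request:
arm_command:
  rows:
    - {"grip":0,"linear":[0,0,15],"rot":[0,0,0]}
    - {"grip":0,"linear":[0,0,15],"rot":[0,0,0]}
    - {"grip":0,"linear":[0,0,15],"rot":[0,0,0]}

```text
clock: 10.72
position: [617.8, 165.5, 162.7]
ee_rot: [0.988, -0.157, -0.0, 0.0]
contact_force: [0.4, -0.0, -0.5]
gripper_width: 10.8
grasp_force: 58.7
```

```bash
python3 d.py 617.5 167 140 -0.315; python3 - <<'E'
from h import *
t=imaging.get_image("top");s=imaging.get_image("side")
a=cv2.resize(t["frame"][145:195,180:240],None,fx=6.6,fy=6.6,interpolation=cv2.INTER_CUBIC)
b=cv2.resize(s["frame"][140:190,220:280],None,fx=6.6,fy=6.6,interpolation=cv2.INTER_CUBIC)
cv2.imwrite("pics/e.png",cv2.cvtColor(np.hstack([a,b]),cv2.COLOR_RGB2BGR))
st=arm.read_state();p=st["position"]
for n,im in(("t",t),("s",s)):
    print(n,"key tip",proj(im,p-[0,0,36]),"tcp",proj(im,p),"lock",proj(im,[617.5,167,92]))
    print([(np.round(d["pixel"],1),round(d["score"],2)) for q in("key_red","key_red_shoulder","lock_mouth") for d in models.tip_of(im,q)])
E
```

```text
lin [-0.75, -1.35, 22.75] rot [0.0004, 0.0, -0.001] yaw -0.316 pos [617.8 165.5 162.7] q [ 0.51  0.46 -0.05  0.   -1.06  0.74] t 10.725 w 10.825349823457675
t key tip [205.11879387 165.58066661] tcp [203.87981737 163.42449103] lock [205.98008892 167.7515297 ]
[(array([367.6, 180.5]), 0.64), (array([320.4, 220.2]), 0.54), (array([375. , 202.7]), 0.49), (array([319. , 219.9]), 0.54), (array([376.2, 199.1]), 0.49), (array([369.6, 182.7]), 0.4), (array([207. , 165.7]), 0.66), (array([251.2, 180. ]), 0.49)]
s key tip [249.34710176 163.54178488] tcp [249.01790249 154.47459501] lock [249.37081964 172.203516  ]
[(array([297.9, 267.5]), 0.92), (array([372. , 293.7]), 0.64), (array([246.9, 162. ]), 0.5), (array([379.5, 276.9]), 0.48), (array([297.3, 255.6]), 0.93), (array([381.6, 262.1]), 0.75), (array([373.2, 282.5]), 0.63), (array([248.3, 155.2]), 0.44), (array([251.7, 173.7]), 0.55)]
```

View pics/e.png

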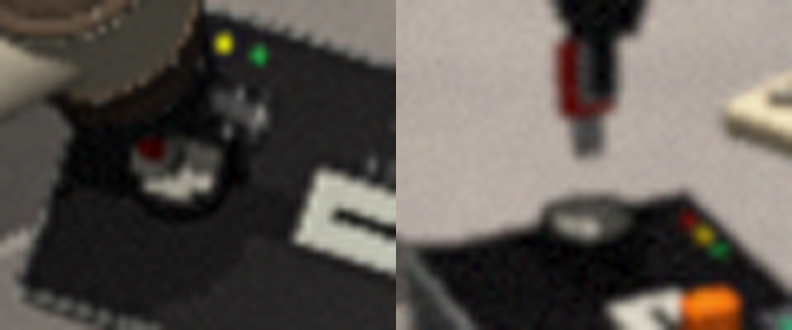

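The side crop shows the red key held upright, its tip at about (249,163.5), which matches my prediction. The lock centre is at (249.4,172.4), directly below it, so I'll descend.

Request:
arm_command:
  rows:
    - {"grip":0,"linear":[-0.7,-1.4,15],"rot":[0,0,0]}
    - {"grip":0,"linear":[-0.7,-1.4,29],"rot":[0,0,0]}
    - {"grip":0,"linear":[-0.7,-1.4,32],"rot":[0,0,0]}
    - {"grip":0,"linear":[-0.7,-1.4,35],"rot":[0,0,0]}
    - {"grip":0,"linear":[-0.7,-1.4,37],"rot":[0,0,0]}
    - {"grip":0,"linear":[-0.7,-1.4,39],"rot":[0,0,0]}
    - {"grip":0,"linear":[-0.7,-1.4,39],"rot":[0,0,0]}

```text
clock: 12.0
position: [617.4, 167.9, 127.6]
ee_rot: [0.988, -0.156, 0.001, 0.0]
contact_force: [-6.9, -0.7, 14.7]
gripper_width: 11.0
grasp_force: 60.9
```

```bash
python3 d.py 617.5 167 102.2 -0.315; python3 - <<'E'
from h import *
s=arm.read_state();print(R.from_quat(s["ee_rot"]).inv().apply(s["contact_force"]),s["wrist_torque"],s["gripper_width"],s["grasp_force"])
E
```

```text
lin [0.35, 0.84, 25.43] rot [0.0003, -0.0014, 0.0014] yaw -0.3136 pos [617.4 167.9 127.6] q [ 0.52  0.49 -0.09  0.   -0.98  0.74] t 12.0 w 11.049992750055226
[ -6.27262754   2.82605288 -14.67954191] [-0.2311213   2.19032777  0.06884894] 11.049992750055226 60.9457790851593
```

Request:
arm_command:
  rows:
    - {"grip":0,"linear":[0,0,-7],"rot":[0,0,0]}
    - {"grip":0,"linear":[-2.5,1,-7],"rot":[0,0,0]}
    - {"grip":0,"linear":[-2.5,1,-4],"rot":[0,0,0]}
    - {"grip":0,"linear":[-2.5,1,-2],"rot":[0,0,0]}
    - {"grip":0,"linear":[-2.5,1,0],"rot":[0,0,0]}
    - {"grip":0,"linear":[-2.5,1,0],"rot":[0,0,0]}

```text
clock: 12.75
position: [614.8, 167.4, 124.0]
ee_rot: [0.988, -0.157, 0.0, 0.001]
contact_force: [-0.8, -2.2, 5.1]
gripper_width: 11.5
grasp_force: 59.6
```

```bash
cat > f.py <<'E'
from h import *
s=arm.read_state();M=R.from_quat(s["ee_rot"]);print("F tool",M.inv().apply(s["contact_force"]).round(1),"T",s["wrist_torque"].round(2),"pos",s["position"].round(2),"rotvec dev",M.as_matrix()[:,2].round(4),"yaw",np.arctan2(*M.as_matrix()[[1,0],0]).round(4),s["gripper_width"],s["grasp_force"],s["clock"],"q6",s["joints"][5])
E
python3 f.py
```

```text
F tool [-0.1  2.3 -5.1] T [-0.7   0.31  0.  ] pos [614.83 167.44 124.  ] rotvec dev [-1.0e-04 -1.1e-03 -1.0e+00] yaw -0.3146 11.514478368306952 59.64544236660004 12.75 q6 0.7358375657982026
```

Request:
arm_command:
  rows:
    - {"grip":0,"linear":[0,1,0],"rot":[0,0,0]}
    - {"grip":0,"linear":[0,1,2],"rot":[0,0,0]}
    - {"grip":0,"linear":[0,1,4],"rot":[0,0,0]}
    - {"grip":0,"linear":[0,1,6],"rot":[0,0,0]}
    - {"grip":0,"linear":[0,1,6],"rot":[0,0,0]}

```text
clock: 13.38
position: [615.3, 166.5, 118.0]
ee_rot: [0.988, -0.157, 0.001, 0.0]
contact_force: [1.6, -4.2, 2.6]
gripper_width: 11.3
grasp_force: 59.4
```

```bash
python3 f.py
```

```text
F tool [ 2.8  3.5 -2.6] T [-1.3  -0.79 -0.01] pos [615.29 166.53 117.99] rotvec dev [ 1.9e-03 -3.0e-04 -1.0e+00] yaw -0.3147 11.338380531476712 59.36841666698456 13.375 q6 0.7368958784737989
```

Request:
arm_command:
  rows:
    - {"grip":0,"linear":[0.5,0.8,0],"rot":[0,0,0]}
    - {"grip":0,"linear":[0.5,0.8,3],"rot":[0,0,0]}
    - {"grip":0,"linear":[0.5,0.8,6],"rot":[0,0,0]}
    - {"grip":0,"linear":[0.5,0.8,9],"rot":[0,0,0]}
    - {"grip":0,"linear":[0.5,0.8,12],"rot":[0,0,0]}
    - {"grip":0,"linear":[0.5,0.8,12],"rot":[0,0,0]}

```text
clock: 14.12
position: [615.2, 166.3, 105.5]
ee_rot: [0.988, -0.157, 0.001, -0.0]
contact_force: [4.8, -1.6, 0.1]
gripper_width: 11.3
grasp_force: 59.1
```

```bash
python3 f.py
```

```text
F tool [ 5.1  0.1 -0.1] T [-0.58 -1.66  0.  ] pos [615.22 166.34 105.48] rotvec dev [ 1.2e-03  5.0e-04 -1.0e+00] yaw -0.3148 11.297872974550724 59.08173680305481 14.125 q6 0.7382964351811772
```

Request:
arm_command:
  rows:
    - {"grip":0,"linear":[1.2,0,0],"rot":[0,0,0]}
    - {"grip":0,"linear":[1.2,0,2],"rot":[0,0,0]}
    - {"grip":0,"linear":[1.2,0,4],"rot":[0,0,0]}
    - {"grip":0,"linear":[1.2,0,5.5],"rot":[0,0,0]}
    - {"grip":0,"linear":[1.2,0,5.5],"rot":[0,0,0]}

```text
clock: 14.75
position: [615.4, 165.8, 102.1]
ee_rot: [0.988, -0.156, -0.0, 0.0]
contact_force: [-1.6, -0.9, 9.9]
gripper_width: 11.3
grasp_force: 60.6
```

```bash
python3 f.py
```

```text
F tool [-1.3  1.3 -9.9] T [-0.21  0.4  -0.07] pos [615.41 165.77 102.15] rotvec dev [-1.e-04 -4.e-04 -1.e+00] yaw -0.3142 11.343816160117907 60.56249141693115 14.75 q6 0.7397524459110936
```

Request:
arm_command:
  rows:
    - {"grip":0,"linear":[0,0,-0.5],"rot":[0,0,0.08]}
    - {"grip":0,"linear":[0,0,-0.5],"rot":[0,0,0.16]}
    - {"grip":0,"linear":[0,0,-0.5],"rot":[0,0,0.24]}
    - {"grip":0,"linear":[0,0,-0.5],"rot":[0,0,0.32]}
    - {"grip":0,"linear":[0,0,-0.5],"rot":[0,0,0.4]}
    - {"grip":0,"linear":[0,0,-0.5],"rot":[0,0,0.4]}

```text
clock: 15.5
position: [615.1, 165.0, 102.2]
ee_rot: [0.937, -0.35, -0.0, 0.001]
contact_force: [-1.7, -2.3, 8.0]
gripper_width: 10.9
grasp_force: 60.3
```

```bash
python3 f.py
```

```text
F tool [ 0.2  2.9 -8. ] T [-0.73  0.17 -0.01] pos [615.14 164.96 102.15] rotvec dev [-0.0012 -0.0015 -1.    ] yaw -0.715 10.85173482271797 60.26785433292389 15.5 q6 0.33929349831046096
```

Request:
arm_command:
  rows:
    - {"grip":0,"linear":[0,0.5,0],"rot":[0,0,0.1]}
    - {"grip":0,"linear":[0,0.5,0],"rot":[0,0,0.2]}
    - {"grip":0,"linear":[0,0.5,0],"rot":[0,0,0.3]}
    - {"grip":0,"linear":[0,0.5,0],"rot":[0,0,0.4]}
    - {"grip":0,"linear":[0,0.5,0],"rot":[0,0,0.5]}
    - {"grip":0,"linear":[0,0.5,0],"rot":[0,0,0.6]}
    - {"grip":0,"linear":[0,0.5,0],"rot":[0,0,0.65]}
    - {"grip":0,"linear":[0,0.5,0],"rot":[0,0,0.65]}

```text
clock: 16.5
position: [614.0, 163.9, 102.1]
ee_rot: [0.776, -0.631, -0.0, 0.002]
contact_force: [-2.3, -3.8, 10.2]
gripper_width: 11.0
grasp_force: 60.5
```

```bash
python3 f.py
```

```text
F tool [  3.3   3.1 -10.2] T [-1.18  0.71  0.  ] pos [613.98 163.88 102.14] rotvec dev [-0.0032 -0.0028 -1.    ] yaw -1.365 11.046011537414566 60.48943877220154 16.5 q6 -0.3102601078076067
```

Request:
arm_command:
  rows:
    - {"grip":0,"linear":[0.6,0.6,0],"rot":[0,0,0.05]}
    - {"grip":0,"linear":[0.6,0.6,0],"rot":[0,0,0.1]}
    - {"grip":0,"linear":[0.6,0.6,0],"rot":[0,0,0.15]}
    - {"grip":0,"linear":[0.6,0.6,0],"rot":[0,0,0.15]}

```text
clock: 17.0
position: [613.0, 163.6, 102.2]
ee_rot: [0.727, -0.687, -0.001, 0.002]
contact_force: [-4.7, -2.4, 10.5]
gripper_width: 11.4
grasp_force: 60.6
```

```bash
python3 f.py
```

```text
F tool [  2.2   4.9 -10.5] T [-0.77  1.25  0.17] pos [612.96 163.61 102.16] rotvec dev [-0.0042 -0.0026 -1.    ] yaw -1.5141 11.370140635508577 60.62714159488678 17.0 q6 -0.45906363587503
```

Request:
arm_command:
  rows:
    - {"grip":0,"linear":[0.2,0.8,0],"rot":[0,0,0.04]}
    - {"grip":0,"linear":[0.2,0.8,0],"rot":[0,0,0.08]}
    - {"grip":0,"linear":[0.2,0.8,0],"rot":[0,0,0.08]}

```text
clock: 17.38
position: [612.7, 163.5, 102.2]
ee_rot: [-0.7, 0.714, 0.0, -0.002]
contact_force: [-2.9, -1.8, 8.9]
gripper_width: 11.1
grasp_force: 61.5
```

```bash
python3 f.py
```

```text
F tool [ 1.9  2.9 -8.9] T [-0.79  0.84  0.84] pos [612.65 163.48 102.15] rotvec dev [-0.0031 -0.003  -1.    ] yaw -1.5909 11.138488114109057 61.540796756744385 17.375 q6 -0.5369985183422074
```

Request:
arm_command:
  rows:
    - {"grip":0,"linear":[-0.2,-0.6,0],"rot":[0,0,-0.11]}
    - {"grip":0,"linear":[-0.4,-1.2,0],"rot":[0,0,-0.22]}
    - {"grip":0,"linear":[-0.6,-1.5,0],"rot":[0,0,-0.35]}
    - {"grip":0,"linear":[-0.8,-1.7,0],"rot":[0,0,-0.48]}
    - {"grip":0,"linear":[-1.0,-1.9,0],"rot":[0,0,-0.61]}
    - {"grip":0,"linear":[-1.2,-2.1,0],"rot":[0,0,-0.74]}
    - {"grip":0,"linear":[-1.5,-2.3,0],"rot":[0,0,-0.87]}
    - {"grip":0,"linear":[-1.8,-2.4,0],"rot":[0,0,-1.0]}
    - {"grip":0,"linear":[-2.1,-2.5,0],"rot":[0,0,-1.13]}
    - {"grip":0,"linear":[-2.1,-2.5,0],"rot":[0,0,-1.13]}

```text
clock: 18.62
position: [615.6, 165.4, 102.1]
ee_rot: [0.973, -0.23, -0.001, 0.001]
contact_force: [-1.4, -3.0, 10.2]
gripper_width: 11.7
grasp_force: 60.4
```

```bash
python3 f.py
```

```text
F tool [  0.1   3.3 -10.1] T [-0.94  0.48  0.05] pos [615.59 165.43 102.12] rotvec dev [-0.0024 -0.0022 -1.    ] yaw -0.4637 11.668451199077081 60.37679135799408 18.625 q6 0.5903565313067781
```

Request:
arm_command:
  rows:
    - {"grip":0,"linear":[0,0.3,0],"rot":[0,0,-0.09]}
    - {"grip":0,"linear":[0,0.5,0],"rot":[0,0,-0.18]}
    - {"grip":0,"linear":[0,0.5,0],"rot":[0,0,-0.26]}
    - {"grip":0,"linear":[0,0.5,0],"rot":[0,0,-0.26]}

```text
clock: 19.12
position: [615.8, 165.7, 102.2]
ee_rot: [0.995, -0.102, -0.001, 0.001]
contact_force: [-0.5, -1.0, 8.4]
gripper_width: 11.5
grasp_force: 60.3
```

```bash
python3 f.py
```

```text
F tool [-0.3  1.1 -8.4] T [-0.41  0.31  0.05] pos [615.76 165.68 102.16] rotvec dev [-1.2e-03 -9.0e-04 -1.0e+00] yaw -0.2038 11.464499204758066 60.28082013130188 19.125 q6 0.8505552279276642
```

Request:
arm_command:
  rows:
    - {"grip":0,"linear":[0,0.2,0],"rot":[0,0,-0.04]}
    - {"grip":0,"linear":[0,0.2,0],"rot":[0,0,-0.04]}

```text
clock: 19.38
position: [615.8, 165.7, 102.2]
ee_rot: [0.997, -0.082, -0.0, 0.0]
contact_force: [-1.2, -0.5, 8.2]
gripper_width: 11.2
grasp_force: 60.3
```

```bash
python3 f.py
```

```text
F tool [-1.1  0.7 -8.2] T [-0.22  0.38 -0.05] pos [615.78 165.75 102.15] rotvec dev [-9.e-04 -5.e-04 -1.e+00] yaw -0.1642 11.205113402364352 60.264190435409546 19.375 q6 0.8903852514804317
```

Request:
arm_command:
  rows:
    - {"grip":0,"linear":[0,0.1,0],"rot":[0,0,-0.04]}
    - {"grip":0,"linear":[0,0.1,0],"rot":[0,0,-0.04]}

```text
clock: 19.62
position: [615.8, 165.8, 102.2]
ee_rot: [0.998, -0.063, -0.0, -0.0]
contact_force: [-1.3, 0.1, 8.2]
gripper_width: 11.0
grasp_force: 60.3
```

```bash
python3 f.py
```

```text
F tool [-1.3  0.1 -8.2] T [-0.13  0.4  -0.28] pos [615.81 165.83 102.16] rotvec dev [-7.e-04  1.e-04 -1.e+00] yaw -0.1255 11.039928087013955 60.29911279678345 19.625 q6 0.9295309733306871
```

Request:
arm_command:
  rows:
    - {"grip":0,"linear":[0,0,0],"rot":[0,0,0.08]}
    - {"grip":0,"linear":[0,0,0],"rot":[0,0,0.16]}
    - {"grip":0,"linear":[0,0,0],"rot":[0,0,0.16]}
    - {"grip":0,"linear":[0,0,-3],"rot":[0,0,0.16]}
    - {"grip":0,"linear":[0,0,-6],"rot":[0,0,0.16]}

```text
clock: 20.25
position: [615.3, 165.5, 105.8]
ee_rot: [0.99, -0.142, -0.001, 0.001]
contact_force: [0.9, 0.8, 0.1]
gripper_width: 11.2
grasp_force: 58.8
```

```bash
python3 f.py
```

```text
F tool [ 0.6 -1.  -0.1] T [-0.05 -0.23  0.01] pos [615.34 165.51 105.81] rotvec dev [-2.9e-03 -7.0e-04 -1.0e+00] yaw -0.2851 11.221967935314265 58.814131021499634 20.25 q6 0.770382956273869
```

Forces are low, so I'll pull straight out.

Request:
arm_command:
  rows:
    - {"grip":0,"linear":[0,0,-6],"rot":[0,0,0]}
    - {"grip":0,"linear":[0,0,-12],"rot":[0,0,0]}
    - {"grip":0,"linear":[0,0,-20],"rot":[0,0,0]}
    - {"grip":0,"linear":[0,0,-30],"rot":[0,0,0]}
    - {"grip":0,"linear":[0,0,-60],"rot":[0,0,0]}
    - {"grip":0,"linear":[0,0,-90],"rot":[0,0,0]}
    - {"grip":0,"linear":[0,0,-90],"rot":[0,0,0]}

```text
clock: 21.12
position: [618.0, 166.3, 200.6]
ee_rot: [0.99, -0.142, 0.003, -0.002]
contact_force: [0.7, 0.3, -0.5]
gripper_width: 10.8
grasp_force: 58.9
```

```bash
python3 f.py; python3 d.py 568.5 -327.7 150 0.09; python3 - <<'E'
from h import *
s=imaging.get_image("side")
p=arm.read_state()["position"];print(proj(s,p-[0,0,36]),proj(s,p-[0,0,10]))
b=cv2.resize(s["frame"][125:185,215:285],None,fx=8,fy=8,interpolation=cv2.INTER_CUBIC)
cv2.imwrite("pics/f.png",cv2.cvtColor(b,cv2.COLOR_RGB2BGR))
E
```

```text
F tool [ 0.6 -0.4  0.5] T [-0.02  0.04 -0.02] pos [618.04 166.34 200.63] rotvec dev [ 0.0065  0.0028 -1.    ] yaw -0.2845 10.800338213822151 58.86842608451843 21.125 q6 0.7703996823302105
lin [90.82, 488.32, 48.92] rot [-0.0035, -0.0062, -0.3744] yaw -0.2845 pos [618.  166.3 200.6] q [ 0.52  0.43 -0.    0.   -1.13  0.77] t 21.125 w 10.800338213822151
[248.77622886 154.82461371] [248.53119354 148.13192656]
```

View pics/f.png

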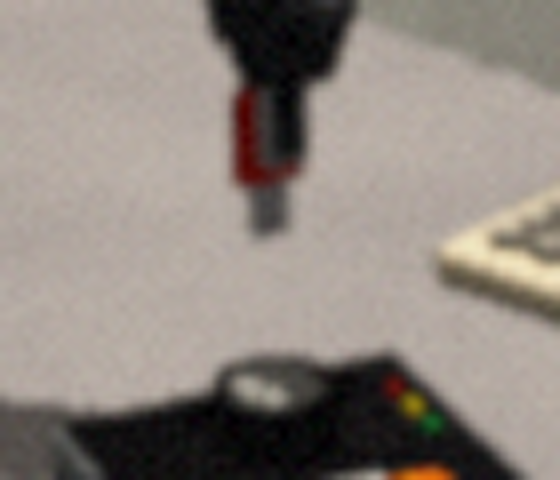

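The picture shows the key clear of the lock and hanging straight (tip at crop about 268,235), with the lock back at home below it. Next I'll carry it back to the rack.

Request:
arm_command:
  rows:
    - {"grip":0,"linear":[10,50,0],"rot":[0,0,-0.05]}
    - {"grip":0,"linear":[20,110,0],"rot":[0,0,-0.1]}
    - {"grip":0,"linear":[30,170,0],"rot":[0,0,-0.15]}
    - {"grip":0,"linear":[40,230,0],"rot":[0,0,-0.2]}
    - {"grip":0,"linear":[50,290,0],"rot":[0,0,-0.25]}
    - {"grip":0,"linear":[62,350,0],"rot":[0,0,-0.3]}
    - {"grip":0,"linear":[74,410,0],"rot":[0,0,-0.358]}
    - {"grip":0,"linear":[85,460,0],"rot":[0,0,-0.358]}
    - {"grip":0,"linear":[90,488,5],"rot":[0,0,-0.358]}
    - {"grip":0,"linear":[90,488,30],"rot":[0,0,-0.358]}

```text
clock: 22.42
position: [565.4, -330.5, 166.5]
ee_rot: [0.999, 0.035, 0.001, 0.0]
contact_force: [0.2, 0.7, -0.9]
gripper_width: 11.2
grasp_force: 59.0
```

Request:
arm_command:
  rows:
    - {"grip":0,"linear":[0,0,40],"rot":[0,0,0]}
    - {"grip":0,"linear":[0,0,60],"rot":[0,0,0]}
    - {"grip":0,"linear":[0,0,60],"rot":[0,0,0]}
    - {"grip":0,"linear":[0,0,60],"rot":[0,0,0]}

```text
clock: 22.92
position: [566.2, -328.1, 107.3]
ee_rot: [0.999, 0.037, 0.0, 0.0]
contact_force: [0.2, 1.0, 0.7]
gripper_width: 11.3
grasp_force: 59.0
```

```bash
python3 f.py; python3 d.py 568.5 -327.7 75 0.0737
```

```text
F tool [ 0.3 -0.9 -0.7] T [-0.05  0.01 -0.04] pos [ 566.16 -328.11  107.35] rotvec dev [ 6.e-04 -6.e-04 -1.e+00] yaw 0.0735 11.317537159820825 59.00132417678833 22.925 q6 1.9224316791973097
lin [2.35, -0.26, 32.35] rot [0.0006, -0.0005, -0.0002] yaw 0.0735 pos [ 566.2 -328.1  107.3] q [-0.28  0.54 -0.07  0.   -0.96  1.92] t 22.925 w 11.317537159820825
```

Request:
arm_command:
  rows:
    - {"grip":0,"linear":[2.3,-0.3,20],"rot":[0,0,0]}
    - {"grip":0,"linear":[2.3,-0.3,32],"rot":[0,0,0]}
    - {"grip":0,"linear":[2.3,-0.3,35],"rot":[0,0,0]}
    - {"grip":0,"linear":[2.3,-0.3,38],"rot":[0,0,0]}
    - {"grip":0,"linear":[2.3,-0.3,41],"rot":[0,0,0]}
    - {"grip":0,"linear":[2.3,-0.3,41],"rot":[0,0,0]}

```text
clock: 23.68
position: [568.0, -327.5, 65.9]
ee_rot: [0.999, 0.037, 0.0, 0.0]
contact_force: [-0.7, -0.1, -0.4]
gripper_width: 11.5
grasp_force: 59.0
```

```bash
python3 f.py; python3 d.py 568.5 -327.7 44.2 0.0737
```

```text
F tool [-0.7  0.   0.4] T [-0.03 -0.06  0.02] pos [ 568.02 -327.48   65.86] rotvec dev [ 1.e-04 -0.e+00 -1.e+00] yaw 0.0732 11.473630336212986 59.02469336986542 23.675 q6 1.9207514291275352
lin [0.46, 0.26, 21.66] rot [0.0, -0.0001, -0.0005] yaw 0.0732 pos [ 568.  -327.5   65.9] q [-0.28  0.58 -0.11  0.   -0.88  1.92] t 23.675 w 11.473630336212986
```

In 4 mm with no force, so I'll continue down.

Request:
arm_command:
  rows:
    - {"grip":0,"linear":[0.4,0.2,4],"rot":[0,0,0]}
    - {"grip":0,"linear":[0.4,0.2,8],"rot":[0,0,0]}
    - {"grip":0,"linear":[0.4,0.2,12],"rot":[0,0,0]}
    - {"grip":0,"linear":[0.4,0.2,16],"rot":[0,0,0]}
    - {"grip":0,"linear":[0.4,0.2,20],"rot":[0,0,0]}
    - {"grip":0,"linear":[0.4,0.2,22.5],"rot":[0,0,0]}
    - {"grip":0,"linear":[0.4,0.2,22.5],"rot":[0,0,0]}

```text
clock: 24.55
position: [568.4, -327.6, 44.3]
ee_rot: [0.999, 0.037, -0.0, 0.0]
contact_force: [-2.2, 1.6, 4.5]
gripper_width: 11.5
grasp_force: 59.7
```

```bash
python3 f.py
```

```text
F tool [-2.  -1.7 -4.5] T [0.42 0.53 0.01] pos [ 568.37 -327.61   44.25] rotvec dev [-2.e-04 -2.e-04 -1.e+00] yaw 0.0736 11.517117368484863 59.66052174568176 24.55 q6 1.9208333700321056
```

Request:
arm_command:
  rows:
    - {"grip":0,"linear":[-0.3,-0.3,0.8],"rot":[0,0,0]}
    - {"grip":0,"linear":[-0.3,-0.3,0.8],"rot":[0,0,0]}
    - {"grip":0.5,"linear":[-0.3,-0.3,0],"rot":[0,0,0]}
    - {"grip":0.5,"linear":[-0.3,-0.3,0],"rot":[0,0,0]}
    - {"grip":0.5,"linear":[-0.3,-0.3,0],"rot":[0,0,0]}
    - {"grip":0.5,"linear":[-0.3,-0.3,-40],"rot":[0,0,0]}
    - {"grip":0.5,"linear":[-0.3,-0.3,-100],"rot":[0,0,0]}
    - {"grip":0.5,"linear":[-0.3,-0.3,-160],"rot":[0,0,0]}
    - {"grip":0.5,"linear":[-100,-40,-170],"rot":[0,0,0]}
    - {"grip":0.5,"linear":[-150,-40,-170],"rot":[0,0,0]}

```text
clock: 25.8
position: [446.0, -301.4, 212.6]
ee_rot: [0.999, 0.037, 0.001, 0.0]
contact_force: [-0.9, -0.5, 0.5]
gripper_width: 42.6
grasp_force: 0.0
```

Request:
arm_command:
  rows:
    - {"grip":0.5,"linear":[0,0,0],"rot":[0,0,0]}
    - {"grip":0.5,"linear":[0,0,0],"rot":[0,0,0]}

```text
clock: 26.05
position: [447.2, -302.3, 212.5]
ee_rot: [0.999, 0.037, 0.001, 0.0]
contact_force: [1.0, -0.0, 0.1]
gripper_width: 42.7
grasp_force: 0.0
```

```bash
python3 - <<'E'
from fit import *
t=imaging.get_image("top");s=imaging.get_image("side")
B=(330,225,362,295);blobs(s,"red",[-6,150,90],[6,255,255],B,56);blobs(t,"redtop",[-6,150,90],[6,255,255],(335,170,365,200),78)
a=cv2.resize(s["frame"][225:285,310:370],(300,300),interpolation=cv2.INTER_CUBIC)
b=cv2.resize(t["frame"][150:210,190:270],(400,300),interpolation=cv2.INTER_CUBIC)
cv2.imwrite("pics/g.png",cv2.cvtColor(np.hstack([a,b]),cv2.COLOR_RGB2BGR))
E
python3 f.py
```

```text
red [347, 238, 9, 17, 87] [350.82 246.54] rect [351.1 246.1] [ 6.7 16.7] 7.1 [ 566.8 -326.3]
F tool [ 1.  -0.4 -0.7] T [-0.01  0.03 -0.06] pos [ 447.96 -302.29  211.87] rotvec dev [ 6.e-04 -3.e-04 -1.e+00] yaw 0.0735 42.32928981786695 0.0 26.15 q6 1.937534431209677
```

View pics/g.png

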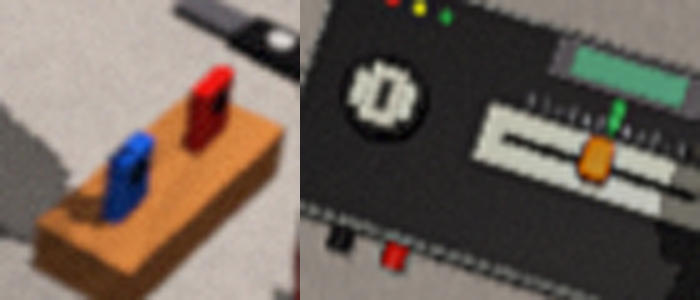

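The final picture shows the red key upright and fully down in its pocket, with the same box as at the start. The blue key is unmoved, the lock slot (380,95) is at home, and the slider (597,158) is level with the pointer (618,115). I'll hand it in.

```bash
python3 -c "
from bench import job
print(job.job_done())"
```

```text
the job is handed in; nothing more can be done
None
```

The job is handed in at about 26 s of the 72 s allowed: the slider is level with the pointer to about 1 mm, the red key turned the lock to its stop and back home, and it is back upright and fully down in its own pocket.

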